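# Lids back on the tea caddy, then the outer lid off alone

## Robot

A 6-joint arm with a two-finger parallel gripper is mounted at the origin on the work surface. World frame = base frame: x ahead of the robot, y to its left, z up, the work surface at z = 0. Lengths are in m, angles in rad, forces in N, time in s.
With the tool pointing down it reaches from about 0.4 to 0.825 m from the base axis. Payload 7 kg.
Tool frame: the origin (TCP) lies at the very end of the fingers, on their centre line; the grasp point (between the pads) lies 19 mm behind it; z points along the fingers, y is the direction in which the jaws open and shut (so a half turn about z gives the same grasp; the last joint's range is limited). The gripper opens to 88 mm and grips with 3 to 60 N. Pads are 19 mm wide; open, the fingers measure 130 mm over their backs; the gripper's body (78 mm by 193 mm) begins 47 mm behind the grasp point.
Start: joints at [-1.054, 0.359, 0.012, 0, -1.224, -0.288], TCP at [0.153, -0.657, 0.227] pointing down, gripper open.
Joint ranges: [-3.07, 3.07], [-1.43, 2.12], [-1.02, 1.25], [-3.03, 1.67], [-3.05, -0], [-3.03, 3.03]. Speed limits (rad/s): [2.39, 2.39, 3.01, 3.14, 3.14, 3.14].

## Interface

Orientations are given as [roll, pitch, yaw] about the fixed x, y, z axes, in that order (R = Rz(yaw) Ry(pitch) Rx(roll)).
In Python, from plant import bot gives the robot as it stands.
- The arm moves only by the tool move_arm, never from a script. Its argument "commands" is a list of rows, each an object of numbers: "ax", "ay", "az": the turn, a rotation vector about the tool's x, y, z in rad; "x", "y", "z": the shift along the tool's x, y, z in cm; "grip": the gripper command: -1 is fully open, 1 is shut, values between are in proportion. In form: [{"ax": .., "ay": .., "az": .., "x": .., "y": .., "z": .., "grip": ..}, ...]. A call has 1 to 12 rows; each row is the pose to reach, as a shift and turn from the pose commanded when the call began, along the tool's axes at that moment; what a row does not reach only later rows make up. A row lasts 1/8 s, in which the tool goes at most 62.5 mm and 10.7 degrees, less where a joint would pass 70% of its speed; a pose out of reach is approached as far as the arm can. A call with a gripper value outside its range is refused whole. The fingers move at their own pace and stop on an object; "force" is the grip in N (left out, the last holds). Time passes only in rows, so rows that repeat a pose let the fingers close. It gives the time, the measured TCP pose, the force and the opening at its end, in the units of the state.
- bot.read_state(): the state, without advancing time (a new reading comes with each control period).
- bot.read_camera(name): name is "scene" or "top" or "wrist"; returns a dict with "color" (400x640x3 uint8, red, green, blue), "intrinsics" (3x3 intrinsics, pixels), "R" (3x3) and "t" (3): a world point X has camera coordinates R X + t; the wrist camera has in their place "tool_from_camera" (4x4, takes a point from camera to tool coordinates, whose origin is the TCP and whose axes are the flange's). Camera axes: x right, y down, z forward; pixel columns grow to the right and rows downward; lengths in m; the calibration is good to about 2 mm. A picture is of the moment at which its call begins: read the wrist's pose just before it. There is no depth.
- bot.job_done(): hands the job in, once; it reports no verdict.
Trained networks look in the newest picture that a camera, given by its name, has taken for a name from the list of things; names that differ only in an ending like _2 or _b are one class to them, and where a whole thing is asked for, a point or a joint stands for the part that bears it (a point fixed in the world has none). Each returns a list of dicts, best first, with "confidence" (0 to 1); they miss things now and then, are a little off and sometimes report something else, mostly with a low value. They report only what shows in the picture. A call takes as long as a camera call. They do not tell look-alikes from the thing itself.
- bot.masks_of(camera, name): "mask" (400x640 bool, what is visible of it).
- bot.place_of(camera, name): "point" ([x, y, z] in m, in world coordinates, good to about 4 mm: a listed point, or the origin of a listed thing).
The state is a dict: "time_s": time; "joint_pos": joint angles; "joint_vel": joint speeds; "tau": joint torques, N m; "position": TCP position; "tcp_rot": TCP orientation; "force": force on the tool from outside, world axes, zero at the start; "ft_torque": the same for the moment, N m; "grip_width": finger opening in m.
Only numpy, scipy, OpenCV 4.12 (cv2) and the standard library are available. Lean on these libraries where they do the work, as an engineer would, in place of code of your own. Each camera call takes 0.05 s, during which the arm holds its last target. There are 200 camera calls.

## Task

The tea caddy's two lids, nested one in the other, have been washed: press the caddy's lever down until it clicks and stays down by itself, which swings the cover open, then carry the nested pair together by the wooden knob, lower it (do not drop it) into the caddy's mouth until the inner lid is fully seated, and let go. Then take the outer lid alone by its collar and lift it straight up, leaving the inner lid seated and undisturbed; finish while still holding the outer lid level above the caddy, wholly clear of the knob. Do not shift the other things on the tray.

Things in the scene. Friction and masses are not known exactly. Their poses are not given: they have to be found in the camera images.
- caddy: (mm) Aluminium tea caddy, a plain upright can fixed on the white tray: outside diameter 90, height 100, mouth inside diameter 84, 40 deep inside. Origin: centre of its underside, z up. Its press lever sticks out on its -x side (roughly towards the robot); its cover, a thin disc of diameter 94 lying over the mouth at the start, is hinged on its +x side, 58 from the axis.
- lever_pad (a point): (mm) Centre of the upper face of the steel press pad (28 long, 32 wide) at the end of the caddy's lever; moves with it. The lever's pivot is 52 from the caddy's axis on its -x side, 60 above its underside; the pad centre, 56 out from the pivot, is 0.25 rad above level at the start, 0.25 rad below level when fully down (about 28 lower).
- lever (a joint): Angle of the press lever, rad: 0 up, 0.5 fully down. A spring pushes it back up (up to about 10 N at the pad) until about 0.4; past that a detent draws it down to 0.5 and holds it there after it is let go.
- flap (a joint): (mm) Angle of the caddy's cover, rad: 0 lying over the mouth, 1.8 open (leaning back a little past upright on the caddy's +x side). Linked to the lever: 3.6 times its angle. It stands up to about 105 above the rim when open.
- inner_knob (a point): (mm) Centre, half-way up, of the inner lid's round wooden knob (diameter 22, 24 tall, on a stem); z up along the lid's axis. The lid's underside is 50 below, the knob's top 12 above. Seated, this point is on the caddy's axis, 138 above its underside. At the start the lid stands on a cork coaster with the outer lid lying on it: lifting the knob lifts both. About 110 g.
- outer_collar (a point): (mm) Centre, half-way up, of the upright collar (outside diameter 50, inside 42, 16 tall) of the aluminium outer lid, a plate of diameter 102 whose top is 8 below this point and whose short skirt ends 16 below it. It lies loosely on the inner lid's flange, the knob standing up through the collar; nested, this point is 22 below the knob's centre. About 90 g.
- mug: (mm) Cream ceramic mug, diameter 80, 90 tall, with a handle; bystander. Origin: centre of its underside.
- jar: (mm) Glass sugar jar with a red twist cap, diameter 68, 100 tall; bystander. Origin: centre of its underside.
- spoon: (mm) Stainless teaspoon lying on the tray, 140 long; bystander.
- jug: (mm) Small white milk jug, diameter 56, 60 tall; bystander. Origin: centre of its underside.
- eggcup: (mm) Small egg cup, diameter 48, 50 tall; bystander. Origin: centre of its underside.
- inner_flange (a point): (mm) Centre of the underside of the inner lid's flange (diameter 92, 5 thick), 38 below the knob's centre; the flange comes to rest on the caddy's rim. Below it is an aluminium plug of diameter 79, 12 deep, that enters the mouth.
There are look-alikes about, which are no part of the job. What is shaped like the caddy but purple or yellow is not meant. Of the things like the part that bears outer_collar, leave any that is pink; of the rest the smaller one is meant.

How it is judged:
By the outcome, as a careful person would: the job done as asked, in the order asked, and still so for the second after the job is handed in, while the arm keeps its last pose, push and grip.
It also fails if it takes over 64 s, if anything falls off the work surface, if the arm or the gripper's body presses on something with over 40 N, if the wrist force passes 120 N, or if a joint passes its speed limit or range.

## Working session

There is one attempt and no reset: what is moved stays moved. The work goes in short steps, Python scripts to look and compute and a tool call to move; the robot and the scene stay as the last step left them, time stands still between calls to the robot, and variables do not carry over. Pictures are saved under pics/ and viewed, about 8 in all and at most 12, crops included, and the job is handed in when it is done.

Besides the shell and the picture viewer there is one more tool, called after ">>>" by a JSON object that holds its "fn" and its "kwargs", one argument or row to a line. move_arm: Moves the arm, as the interface text tells. Its arguments: {"type":"object","properties":{"commands":{"type":"array"},"force":{"type":"number"}},"required":["commands"]}

```bash
ls; mkdir -p pics
python3 - <<'E'
from plant import bot
import cv2,numpy as np
s=bot.read_state();print({k:np.round(v,3).tolist() for k,v in s.items()})
for c in ["scene","top"]:
    im=bot.read_camera(c);cv2.imwrite(f"pics/{c}0.png",im["color"][:,:,::-1])
    print(c,np.round(im["intrinsics"],1).tolist(),np.round(im["R"],3).tolist(),np.round(im["t"],3).tolist())
    for n in ["caddy","lever_pad","inner_knob","outer_collar","inner_flange","mug","jar","spoon","jug","eggcup"]:
        for d in bot.place_of(c,n):
            P=im["R"]@d["point"]+im["t"];q=im["intrinsics"]@P;print(n,np.round(d["point"],3),round(d["confidence"],2),(q[:2]/q[2]).round())
E
```

```text
pics
{'time_s': 0.0, 'joint_pos': [-1.054, 0.359, 0.011, -0.0, -1.224, -0.288], 'joint_vel': [-0.002, 0.0, -0.001, 0.001, -0.001, 0.001], 'tau': [0.001, -58.271, 29.305, 6.997, 0.007, -0.0], 'position': [0.153, -0.657, 0.226], 'tcp_rot': [3.14, -0.0, -2.913], 'force': [-0.744, 0.294, -0.062], 'ft_torque': [-0.038, -0.022, -0.002], 'grip_width': 0.088}
scene [[367.5, 0.0, 322.9], [0.0, 367.5, 198.8], [0.0, 0.0, 1.0]] [[-0.553, 0.833, -0.005], [0.486, 0.318, -0.814], [-0.677, -0.452, -0.581]] [0.314, -0.157, 1.454]
caddy [ 0.28  -0.235  0.001] 0.68 [313. 173.]
caddy [ 0.583 -0.197  0.003] 0.66 [268. 218.]
caddy [ 0.409 -0.46   0.003] 0.62 [244. 170.]
caddy [0.625 0.19  0.021] 0.57 [373. 274.]
caddy [0.629 0.189 0.035] 0.2 [372. 271.]
lever_pad [ 0.491 -0.242  0.081] 0.56 [273. 180.]
lever_pad [ 0.322 -0.523  0.075] 0.55 [246. 140.]
lever_pad [ 0.184 -0.285  0.078] 0.45 [316. 141.]
inner_knob [0.63  0.188 0.058] 0.69 [372. 264.]
outer_collar [0.629 0.191 0.032] 0.84 [373. 272.]
outer_collar [0.302 0.234 0.02 ] 0.66 [434. 214.]
outer_collar [0.493 0.423 0.016] 0.66 [481. 280.]
inner_flan
[... 514 characters left out ...]
dy [ 0.586 -0.192  0.007] 0.73 [373. 179.]
lever_pad [ 0.18  -0.284  0.08 ] 0.63 [409. 311.]
lever_pad [ 0.493 -0.242  0.082] 0.59 [393. 206.]
lever_pad [ 0.323 -0.519  0.073] 0.55 [486. 262.]
inner_knob [0.626 0.19  0.06 ] 0.66 [251. 165.]
outer_collar [0.305 0.233 0.016] 0.87 [239. 270.]
outer_collar [0.629 0.19  0.037] 0.62 [252. 165.]
outer_collar [0.494 0.426 0.017] 0.57 [178. 210.]
inner_flange [0.628 0.187 0.019] 0.67 [253. 167.]
mug [ 0.598 -0.003  0.006] 0.75 [314. 176.]
jar [ 0.728 -0.025  0.003] 0.89 [320. 136.]
spoon [0.476 0.002 0.002] 0.59 [313. 214.]
jug [0.755 0.094 0.005] 0.55 [283. 128.]
jug [0.626 0.191 0.02 ] 0.47 [252. 167.]
eggcup [ 0.756 -0.111  0.006] 0.64 [347. 126.]
```

View pics/scene0.png

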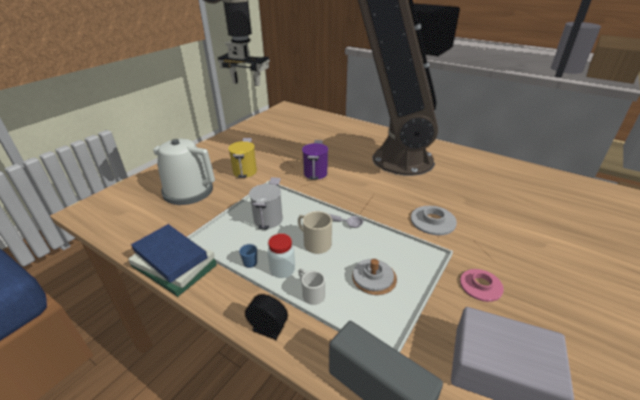

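View pics/top0.png

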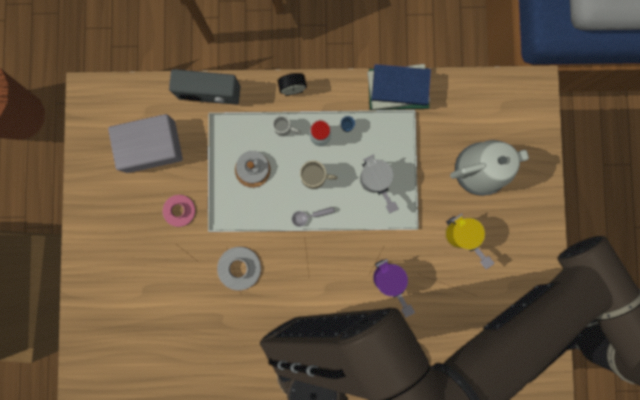

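Scene picture: the grey caddy is at (267,205). Its look-alikes are the purple one at (315,160) and the yellow one at (243,158). The outer lid on the inner lid on the tray is at (374,272). Its look-alikes are the larger grey one at (434,217) and the pink one at (482,284). In the top picture the same things are at: grey caddy (376,176), purple (390,280), yellow (466,233), lids (253,168), large grey (239,268) and pink (179,210). I choose the grey caddy and the nested pair on the tray, and will check both in one crop.

```bash
cat > h.py <<'E'
from plant import bot
import cv2,numpy as np
from scipy.spatial.transform import Rotation as Ro
def go(x,y,z,yaw):
    s=bot.read_state();R=Ro.from_euler('xyz',s["tcp_rot"]);p=np.array(s["position"])
    d=R.inv().apply(np.array([x,y,z])-p)*100
    r=(R.inv()*Ro.from_euler('xyz',[np.pi,0,yaw])).as_rotvec()
    print("t",round(s["time_s"],2),"pos",np.round(p,4),"rot",np.round(s["tcp_rot"],3),"F",np.round(s["force"],1),"w",round(s["grip_width"],4))
    print("shift cm",d.round(2),"turn",r.round(3))
def see(c,names):
    s=bot.read_state();im=bot.read_camera(c)
    if c=="wrist":
        T=im["tool_from_camera"];Rt=Ro.from_euler('xyz',s["tcp_rot"]).as_matrix()
        Rc=Rt@T[:3,:3];tc=Rt@T[:3,3]+s["position"];im["R"]=Rc.T;im["t"]=-Rc.T@tc
    for n in names:
        for d in bot.place_of(c,n):
            if d["confidence"]<.3: continue
            q=im["intrinsics"]@(im["R"]@d["point"]+im["t"]);print(c,n,np.round(d["point"],4),round(d["confidence"],2),(q[:2]/q[2]).round())
    return im
E
python3 - <<'E'
from h import *
a=cv2.imread("pics/top0.png")[110:235,205:420];cv2.imwrite("pics/crop1.png",cv2.resize(a,None,fx=3.6,fy=3.6,interpolation=cv2.INTER_CUBIC))
go(.492,-.242,.2,-2.67)
E
```

```text
t 1.1 pos [ 0.1531 -0.6574  0.2265] rot [ 3.141 -0.    -2.913] F [ 0.5 -0.1  0.2] w 0.0879
shift cm [-42.43  32.77   2.65] turn [ 0.    -0.    -0.243]
```

View pics/crop1.png

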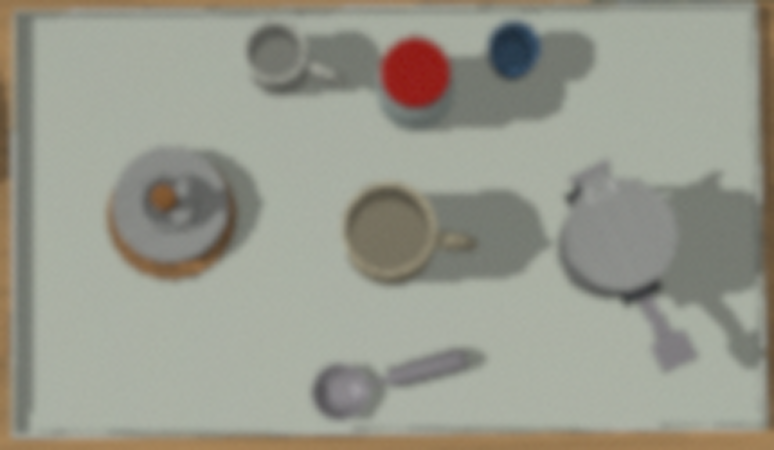

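The crop shows the grey caddy at (618,235), with its lever at (675,350) and hinge at (592,180). The nested pair with the wooden knob stands on cork at (170,205). The choice holds, so I move above the pad with the fingers shut.

>>> {"fn": "move_arm", "kwargs": {
  "commands": [
    {"x": -42.4, "y": 32.8, "z": 2.0, "az": -0.243, "grip": 1},
    {"x": -42.4, "y": 32.8, "z": 2.0, "az": -0.243, "grip": 1},
    {"x": -42.4, "y": 32.8, "z": 2.0, "az": -0.243, "grip": 1},
    {"x": -42.4, "y": 32.8, "z": 2.0, "az": -0.243, "grip": 1},
    {"x": -42.4, "y": 32.8, "z": 2.0, "az": -0.243, "grip": 1},
    {"x": -42.4, "y": 32.8, "z": 2.0, "az": -0.243, "grip": 1},
    {"x": -42.4, "y": 32.8, "z": 2.0, "az": -0.243, "grip": 1},
    {"x": -42.4, "y": 32.8, "z": 2.0, "az": -0.243, "grip": 1},
    {"x": -42.4, "y": 32.8, "z": 2.0, "az": -0.243, "grip": 1},
    {"x": -42.4, "y": 32.8, "z": 2.0, "az": -0.243, "grip": 1},
    {"x": -42.4, "y": 32.8, "z": 2.0, "az": -0.243, "grip": 1},
    {"x": -42.4, "y": 32.8, "z": 2.0, "az": -0.243, "grip": 1}
  ]
}}

```text
$.commands[0]: bad value
```

Run:
```python
from h import *
go(.492,-.242,.2,-2.67)
im=see("wrist",["lever_pad","caddy"])
cv2.imwrite("pics/w1.png",im["color"][:,:,::-1])
see("top",["lever_pad","caddy","inner_knob","outer_collar"]);see("scene",["lever_pad","caddy","inner_knob","outer_collar"])
```

```text
t 1.1 pos [ 0.1531 -0.6574  0.2265] rot [ 3.141 -0.    -2.913] F [ 0.5 -0.1  0.2] w 0.0879
shift cm [-42.43  32.77   2.65] turn [ 0.    -0.    -0.243]
wrist lever_pad [ 0.3202 -0.5242  0.0783] 0.55 [405. 345.]
top lever_pad [ 0.4929 -0.2415  0.084 ] 0.54 [393. 206.]
top lever_pad [ 0.1819 -0.2838  0.081 ] 0.54 [410. 311.]
top caddy [ 0.5866 -0.194   0.0044] 0.97 [374. 179.]
top caddy [ 0.4043 -0.4597 -0.0029] 0.77 [459. 235.]
top caddy [ 0.2757 -0.2331 -0.0021] 0.72 [388. 277.]
top inner_knob [0.6293 0.191  0.0603] 0.46 [250. 164.]
top outer_collar [0.63   0.1912 0.0359] 0.78 [251. 165.]
top outer_collar [0.4947 0.425  0.0187] 0.66 [178. 209.]
scene lever_pad [ 0.3222 -0.5176  0.0741] 0.49 [247. 141.]
scene lever_pad [ 0.4909 -0.2424  0.0841] 0.39 [273. 179.]
scene lever_pad [ 0.1815 -0.2868  0.0787] 0.37 [316. 141.]
scene caddy [ 0.5857 -0.1959  0.001 ] 0.75 [267. 220.]
scene caddy [ 2.779e-01 -2.324e-01  2.000e-04] 0.74 [314. 173.]
scene caddy [ 0.4106 -0.4635  0.0012] 0.63 [244. 171.]
scene inner_knob [0.6305 0.1862 0.0568] 0.71 [372. 264.]
scene inner_knob [ 0.4925 -0.2424  0.0795] 0.63 [273. 180.]
scene outer_collar [0.6271 0.1895 0.0331] 0.69 [373. 271.]
scene outer_collar [0.3038 0.231  0.0194] 0.65 [433. 214.]
scene outer_collar [0.4925 0.4241 0.0173] 0.57 [481. 280.]
```

View pics/w1.png

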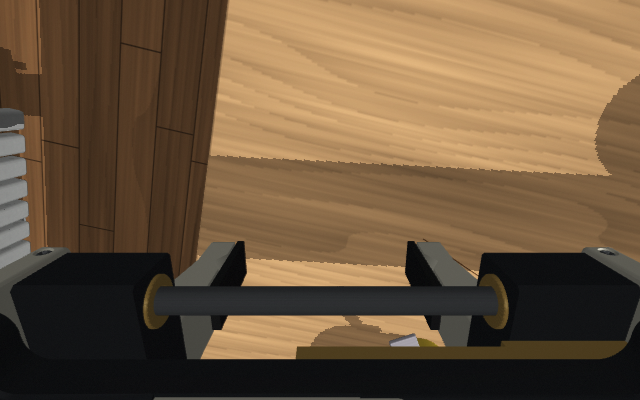

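The wrist picture shows only the table, because the move was refused: its rows lacked ax and ay. I resend with every field.

>>> {"fn": "move_arm", "kwargs": {
  "commands": [
    {"ax": 0, "ay": 0, "x": -42.4, "y": 32.8, "z": 2.0, "az": -0.243, "grip": 1},
    {"ax": 0, "ay": 0, "x": -42.4, "y": 32.8, "z": 2.0, "az": -0.243, "grip": 1},
    {"ax": 0, "ay": 0, "x": -42.4, "y": 32.8, "z": 2.0, "az": -0.243, "grip": 1},
    {"ax": 0, "ay": 0, "x": -42.4, "y": 32.8, "z": 2.0, "az": -0.243, "grip": 1},
    {"ax": 0, "ay": 0, "x": -42.4, "y": 32.8, "z": 2.0, "az": -0.243, "grip": 1},
    {"ax": 0, "ay": 0, "x": -42.4, "y": 32.8, "z": 2.0, "az": -0.243, "grip": 1},
    {"ax": 0, "ay": 0, "x": -42.4, "y": 32.8, "z": 2.0, "az": -0.243, "grip": 1},
    {"ax": 0, "ay": 0, "x": -42.4, "y": 32.8, "z": 2.0, "az": -0.243, "grip": 1},
    {"ax": 0, "ay": 0, "x": -42.4, "y": 32.8, "z": 2.0, "az": -0.243, "grip": 1},
    {"ax": 0, "ay": 0, "x": -42.4, "y": 32.8, "z": 2.0, "az": -0.243, "grip": 1},
    {"ax": 0, "ay": 0, "x": -42.4, "y": 32.8, "z": 2.0, "az": -0.243, "grip": 1},
    {"ax": 0, "ay": 0, "x": -42.4, "y": 32.8, "z": 2.0, "az": -0.243, "grip": 1}
  ]
}}

```text
time_s: 3.25
position: [0.4911, -0.2425, 0.2067]
tcp_rot: [-3.142, 0.0, -2.671]
force: [-0.5, 0.1, -0.3]
grip_width: 0.0007
```

Run:
```python
from h import *
go(.492,-.242,.09,-2.67)
see("wrist",["lever_pad","caddy"])
go(.492,-.242,.09,-2.67)
```

```text
t 3.25 pos [ 0.4911 -0.2425  0.2067] rot [-3.142  0.    -2.671] F [-0.5  0.1 -0.3] w 0.0007
shift cm [-0.1   0.   11.67] turn [-0.     0.    -0.001]
wrist lever_pad [ 0.4903 -0.24    0.0838] 0.58 [329. 194.]
wrist caddy [ 0.5864 -0.1953  0.0022] 0.7 [325. 256.]
t 3.4 pos [ 0.4912 -0.2425  0.2067] rot [-3.141  0.    -2.671] F [ 0.6 -0.5 -0.2] w 0.0004
shift cm [-9.000e-02  1.000e-02  1.167e+01] turn [-0.     0.    -0.001]
```

>>> {"fn": "move_arm", "kwargs": {
  "commands": [
    {"ax": 0, "ay": 0, "az": 0, "x": -0.1, "y": 0, "z": 6, "grip": 1},
    {"ax": 0, "ay": 0, "az": 0, "x": -0.1, "y": 0, "z": 11, "grip": 1},
    {"ax": 0, "ay": 0, "az": 0, "x": -0.1, "y": 0, "z": 12, "grip": 1},
    {"ax": 0, "ay": 0, "az": 0, "x": -0.1, "y": 0, "z": 12.7, "grip": 1},
    {"ax": 0, "ay": 0, "az": 0, "x": -0.1, "y": 0, "z": 13.4, "grip": 1},
    {"ax": 0, "ay": 0, "az": 0, "x": -0.1, "y": 0, "z": 14, "grip": 1},
    {"ax": 0, "ay": 0, "az": 0, "x": -0.1, "y": 0, "z": 14.4, "grip": 1},
    {"ax": 0, "ay": 0, "az": 0, "x": -0.1, "y": 0, "z": 14.8, "grip": 1},
    {"ax": 0, "ay": 0, "az": 0, "x": -0.1, "y": 0, "z": 15, "grip": 1},
    {"ax": 0, "ay": 0, "az": 0, "x": -0.1, "y": 0, "z": 15, "grip": 1}
  ]
}}

```text
time_s: 4.65
position: [0.4933, -0.2414, 0.0572]
tcp_rot: [-3.141, 0.001, -2.67]
force: [-0.8, -0.6, 0.5]
grip_width: 0.0003
```

Run:
```python
from h import *
see("wrist",["lever_pad"]);see("scene",["lever_pad"])
go(.491,-.242,.053,-2.67)
```

```text
wrist lever_pad [ 0.4892 -0.2432  0.0513] 0.7 [327. 245.]
scene lever_pad [ 0.3223 -0.5178  0.0778] 0.5 [247. 140.]
scene lever_pad [ 0.1798 -0.2825  0.0797] 0.41 [317. 141.]
t 4.85 pos [ 0.4933 -0.2414  0.057 ] rot [-3.141e+00  1.000e-03 -2.669e+00] F [ 1.1 -1.4  1.7] w 0.0003
shift cm [0.23 0.05 0.4 ] turn [-0.001  0.001  0.001]
```

>>> {"fn": "move_arm", "kwargs": {
  "commands": [
    {"ax": 0, "ay": 0, "az": 0, "x": 0.2, "y": 0, "z": -6, "grip": 1},
    {"ax": 0, "ay": 0, "az": 0, "x": 0.2, "y": 0, "z": -12, "grip": 1},
    {"ax": 0, "ay": 0, "az": 0, "x": 0.2, "y": 0, "z": -18, "grip": 1},
    {"ax": 0, "ay": 0, "az": 0, "x": 0.2, "y": 0, "z": -22, "grip": 1},
    {"ax": 0, "ay": 0, "az": 0, "x": 0.2, "y": 0, "z": -22, "grip": 1}
  ]
}}

```text
time_s: 5.48
position: [0.4923, -0.2426, 0.2804]
tcp_rot: [-3.137, 0.005, -2.669]
force: [0.1, 0.3, -1.2]
grip_width: 0.0005
```

Run:
```python
from h import *
im=see("wrist",["lever_pad","caddy"]);cv2.imwrite("pics/w2.png",im["color"][:,:,::-1]);see("scene",["lever_pad"])
go(.629,.19,.26,-2.67)
```

```text
wrist lever_pad [ 0.4886 -0.2402  0.0492] 0.81 [330. 166.]
wrist caddy [ 0.414  -0.4657  0.0063] 0.81 [191.  20.]
wrist caddy [ 0.272  -0.2318  0.0013] 0.72 [419.   2.]
wrist caddy [ 0.5868 -0.195   0.0054] 0.64 [326. 233.]
scene lever_pad [ 0.3227 -0.5148  0.0785] 0.43 [247. 140.]
scene lever_pad [ 0.1833 -0.2859  0.0762] 0.38 [316. 141.]
t 5.72 pos [ 0.4901 -0.242   0.2751] rot [ 3.14e+00 -2.00e-03 -2.67e+00] F [-0.6  0.6  0.8] w 0.0004
shift cm [-32.01  32.17   1.5 ] turn [ 0.002 -0.002  0.   ]
```

View pics/w2.png

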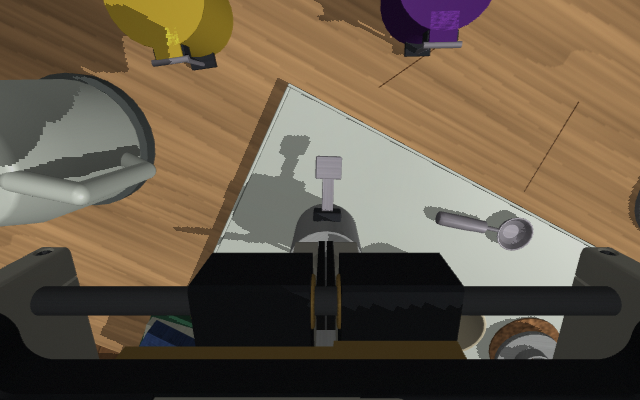

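The wrist picture shows the lever pad at (328,166) down by itself (z about 0.049 against 0.083 before). Next I go to the lids.

>>> {"fn": "move_arm", "kwargs": {
  "commands": [
    {"ax": 0, "ay": 0, "az": 0, "x": -32.0, "y": 32.2, "z": 1, "grip": -0.3},
    {"ax": 0, "ay": 0, "az": 0, "x": -32.0, "y": 32.2, "z": 1, "grip": -0.3},
    {"ax": 0, "ay": 0, "az": 0, "x": -32.0, "y": 32.2, "z": 1, "grip": -0.3},
    {"ax": 0, "ay": 0, "az": 0, "x": -32.0, "y": 32.2, "z": 1, "grip": -0.3},
    {"ax": 0, "ay": 0, "az": 0, "x": -32.0, "y": 32.2, "z": 1, "grip": -0.3},
    {"ax": 0, "ay": 0, "az": 0, "x": -32.0, "y": 32.2, "z": 1, "grip": -0.3},
    {"ax": 0, "ay": 0, "az": 0, "x": -32.0, "y": 32.2, "z": 1, "grip": -0.3},
    {"ax": 0, "ay": 0, "az": 0, "x": -32.0, "y": 32.2, "z": 1, "grip": -0.3},
    {"ax": 0, "ay": 0, "az": 0, "x": -32.0, "y": 32.2, "z": 1, "grip": -0.3},
    {"ax": 0, "ay": 0, "az": 0, "x": -32.0, "y": 32.2, "z": 1, "grip": -0.3}
  ]
}}

```text
time_s: 6.98
position: [0.6291, 0.1891, 0.266]
tcp_rot: [-3.141, -0.001, -2.67]
force: [0.2, 0.2, 0.2]
grip_width: 0.0569
```

Run:
```python
from h import *
go(.629,.19,.26,-2.67)
for i in range(3): im=see("wrist",["inner_knob","outer_collar"])
cv2.imwrite("pics/w3.png",im["color"][:,:,::-1]);see("top",["inner_knob","outer_collar","caddy"]);see("scene",["inner_knob","outer_collar","lever_pad","caddy"])
```

```text
t 6.97 pos [0.6291 0.1891 0.266 ] rot [-3.141e+00 -1.000e-03 -2.670e+00] F [0.2 0.2 0.2] w 0.0569
shift cm [-0.03  0.09  0.6 ] turn [-0.    -0.001 -0.   ]
wrist inner_knob [0.6298 0.1833 0.0566] 0.93 [321. 171.]
wrist outer_collar [0.4902 0.4251 0.0148] 0.58 [540. 153.]
wrist inner_knob [0.6298 0.1834 0.0589] 0.76 [322. 171.]
wrist outer_collar [0.4932 0.4232 0.0144] 0.77 [537. 154.]
wrist outer_collar [0.6332 0.1867 0.0366] 0.69 [323. 171.]
wrist inner_knob [0.6265 0.1843 0.0591] 0.89 [323. 169.]
wrist outer_collar [0.6304 0.1849 0.0386] 0.71 [323. 168.]
top inner_knob [0.6271 0.1905 0.0608] 0.67 [251. 165.]
top outer_collar [0.4929 0.4276 0.0179] 0.8 [177. 210.]
top outer_collar [0.3079 0.2329 0.0206] 0.59 [239. 269.]
top outer_collar [0.6284 0.1924 0.0369] 0.57 [251. 166.]
top caddy [ 0.4045 -0.4578 -0.    ] 0.92 [458. 235.]
top caddy [ 0.5852 -0.1949  0.0059] 0.9 [374. 179.]
top caddy [ 0.2725 -0.2332 -0.0014] 0.82 [388. 278.]
scene inner_knob [0.6307 0.1876 0.0595] 0.56 [372. 264.]
scene outer_collar [0.3054 0.2292 0.0214] 0.94 [432. 214.]
scene outer_collar [0.4911 0.4242 0.0172] 0.78 [481. 280.]
scene outer_collar [0.629  0.1863 0.0332] 0.61 [371. 271.]
scene outer_collar [ 0.5866 -0.1942  0.0033] 0.47 [268. 219.]
scene lever_pad [ 0.1841 -0.2834  0.0756] 0.4 [317. 142.]
scene lever_pad [ 0.3229 -0.5174  0.0755] 0.35 [247. 141.]
scene caddy [ 0.2793 -0.234  -0.0023] 0.9 [313. 174.]
scene caddy [ 0.5865 -0.1985  0.0036] 0.84 [267. 219.]
scene caddy [ 0.4102 -0.4614  0.0039] 0.83 [244. 170.]
```

View pics/w3.png

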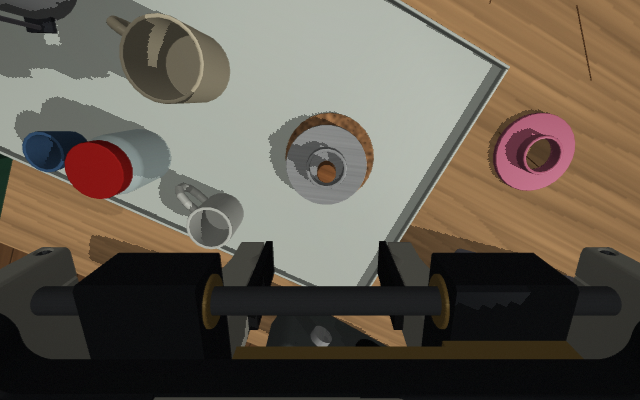

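The wrist picture shows the nested pair at (327,165) with the knob at (326,172), and the pink look-alike at (535,150). I'll refine the centre by fitting the lid's silhouette in each camera.

```bash
cat >> h.py <<'E'
from scipy.optimize import minimize
def fit(c,name,near,cyls,im=None,n=3):
    """xy of a body of stacked cylinders (r,z0,z1) from its mask, by overlap"""
    im=im or see(c,[])
    def draw(xy):
        m=np.zeros((1600,2560),np.uint8);a=np.linspace(0,2*np.pi,90)
        for r,z0,z1 in cyls:
            P=np.vstack([np.c_[xy[0]+r*np.cos(a),xy[1]+r*np.sin(a),0*a+z] for z in (z0,z1)])
            q=(P@im["R"].T+im["t"])@im["intrinsics"].T;q=4*(q[:,:2]/q[:,2:]+.5)
            cv2.fillConvexPoly(m,cv2.convexHull(np.round(q).astype(np.int32)),1)
        return cv2.resize(m.astype(np.float32),(640,400),interpolation=cv2.INTER_AREA)
    d0=draw(near)
    ms=[d for d in bot.masks_of(c,name)]
    if not ms: print(c,name,"no mask");return
    M=max(ms,key=lambda d:(d["mask"]*d0).sum()/ (d["mask"]+d0).sum())["mask"].astype(np.float32)
    f=lambda xy:np.abs(draw(xy)-M).sum()
    r=minimize(f,near,method="Nelder-Mead",options=dict(initial_simplex=[near,np.add(near,[.008,0]),np.add(near,[0,.008])],xatol=1e-4,fatol=.05))
    print(c,name,"fit",r.x.round(4),"misfit",round(r.fun/M.sum(),3))
E
python3 - <<'E'
from h import *
for c in ["wrist","top","scene"]:
    for k in range(2): fit(c,"outer_collar",[.629,.188],[(.051,.0205,.0285),(.025,.0285,.0445)])
go(.629,.187,.1,-2.67)
E
```

```text
wrist outer_collar fit [0.6275 0.1879] misfit 0.2
wrist outer_collar fit [0.6275 0.1877] misfit 0.217
top outer_collar fit [0.6252 0.1934] misfit 0.378
top outer_collar fit [0.6268 0.1927] misfit 0.314
scene outer_collar fit [0.627  0.1892] misfit 0.2
scene outer_collar fit [0.346  0.2451] misfit 0.417
t 8.47 pos [0.6295 0.19   0.2666] rot [-3.142  0.    -2.67 ] F [ 0.5  0.5 -0.4] w 0.0573
shift cm [ 0.18 -0.25 16.66] turn [-0.  0.  0.]
```

>>> {"fn": "move_arm", "kwargs": {
  "commands": [
    {"ax": 0, "ay": 0, "az": 0, "x": 0.2, "y": -0.1, "z": 6, "grip": -0.3},
    {"ax": 0, "ay": 0, "az": 0, "x": 0.2, "y": -0.1, "z": 12, "grip": -0.3},
    {"ax": 0, "ay": 0, "az": 0, "x": 0.2, "y": -0.1, "z": 17, "grip": -0.3},
    {"ax": 0, "ay": 0, "az": 0, "x": 0.2, "y": -0.1, "z": 19.5, "grip": -0.3},
    {"ax": 0, "ay": 0, "az": 0, "x": 0.2, "y": -0.1, "z": 20.5, "grip": -0.3},
    {"ax": 0, "ay": 0, "az": 0, "x": 0.2, "y": -0.1, "z": 21.1, "grip": -0.3},
    {"ax": 0, "ay": 0, "az": 0, "x": 0.2, "y": -0.1, "z": 21.5, "grip": -0.3},
    {"ax": 0, "ay": 0, "az": 0, "x": 0.2, "y": -0.1, "z": 21.5, "grip": -0.3}
  ]
}}

```text
time_s: 9.48
position: [0.6284, 0.1884, 0.0523]
tcp_rot: [3.142, 0.001, -2.67]
force: [-0.5, -0.7, 0.3]
grip_width: 0.0572
```

Run:
```python
from h import *
go(.628,.188,.051,-2.67)
im=see("scene",["inner_knob"])
cv2.imwrite("pics/s2.png",cv2.resize(im["color"][200:320,290:450,::-1],None,fx=4,fy=4,interpolation=cv2.INTER_CUBIC))
```

```text
t 9.47 pos [0.6284 0.1884 0.0523] rot [ 3.142e+00  1.000e-03 -2.670e+00] F [-0.5 -0.7  0.3] w 0.0572
shift cm [ 0.06 -0.02  0.13] turn [0.    0.001 0.   ]
scene inner_knob [0.6306 0.1874 0.0585] 0.46 [372. 264.]
```

View pics/s2.png

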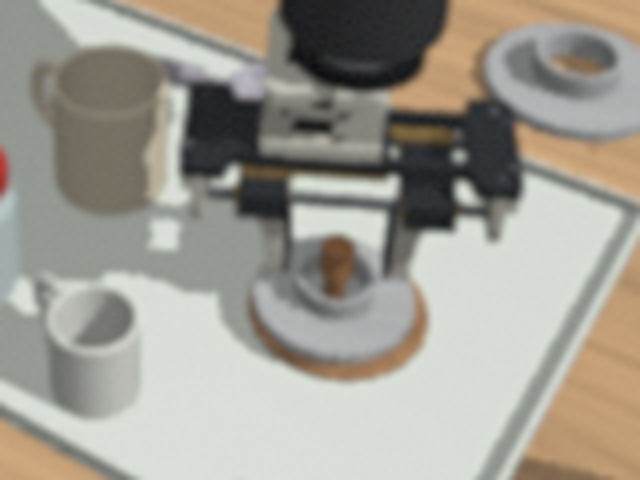

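The crop shows the fingers straddling the wooden knob at (338,262), above the collar. I close and lift a little.

>>> {"fn": "move_arm", "kwargs": {
  "commands": [
    {"ax": 0, "ay": 0, "az": 0, "x": 0, "y": 0, "z": 0.1, "grip": 1},
    {"ax": 0, "ay": 0, "az": 0, "x": 0, "y": 0, "z": 0.1, "grip": 1},
    {"ax": 0, "ay": 0, "az": 0, "x": 0, "y": 0, "z": 0.1, "grip": 1},
    {"ax": 0, "ay": 0, "az": 0, "x": 0, "y": 0, "z": 0.1, "grip": 1},
    {"ax": 0, "ay": 0, "az": 0, "x": 0, "y": 0, "z": 0.1, "grip": 1},
    {"ax": 0, "ay": 0, "az": 0, "x": 0, "y": 0, "z": 0.1, "grip": 1},
    {"ax": 0, "ay": 0, "az": 0, "x": 0, "y": 0, "z": -1.5, "grip": 1},
    {"ax": 0, "ay": 0, "az": 0, "x": 0, "y": 0, "z": -4, "grip": 1},
    {"ax": 0, "ay": 0, "az": 0, "x": 0, "y": 0, "z": -8, "grip": 1},
    {"ax": 0, "ay": 0, "az": 0, "x": 0, "y": 0, "z": -14, "grip": 1},
    {"ax": 0, "ay": 0, "az": 0, "x": 0, "y": 0, "z": -20, "grip": 1},
    {"ax": 0, "ay": 0, "az": 0, "x": 0, "y": 0, "z": -20, "grip": 1}
  ],
  "force": 30
}}

```text
time_s: 11.08
position: [0.6306, 0.1889, 0.2592]
tcp_rot: [-3.141, 0.011, -2.669]
force: [0.2, 0.7, -3.3]
grip_width: 0.0213
```

Run:
```python
from h import *
for i in range(2):
    see("scene",["inner_knob","outer_collar","lever_pad","caddy"]);see("top",["inner_knob","outer_collar","caddy"])
im=see("wrist",["inner_knob","outer_collar","caddy"]);cv2.imwrite("pics/w4.png",im["color"][:,:,::-1])
go(.586,-.195,.26,-2.67)
```

```text
scene inner_knob [0.6307 0.185  0.2656] 0.69 [378. 195.]
scene outer_collar [0.4912 0.4269 0.0132] 0.89 [482. 281.]
scene outer_collar [0.6335 0.1856 0.2392] 0.83 [377. 206.]
scene outer_collar [0.3057 0.2323 0.0201] 0.77 [433. 215.]
scene lever_pad [ 0.3219 -0.5155  0.0767] 0.54 [247. 140.]
scene lever_pad [ 0.1821 -0.284   0.0787] 0.53 [317. 141.]
scene caddy [ 0.2764 -0.2358 -0.0032] 0.96 [314. 173.]
scene caddy [ 0.4118 -0.4651 -0.0013] 0.68 [243. 171.]
scene caddy [ 0.5853 -0.1958  0.0019] 0.58 [268. 219.]
top inner_knob [0.6302 0.1872 0.2602] 0.42 [242. 153.]
top outer_collar [0.6292 0.1885 0.2352] 0.77 [243. 155.]
top outer_collar [0.4941 0.4235 0.0175] 0.75 [179. 210.]
top outer_collar [0.3069 0.2326 0.0185] 0.59 [239. 269.]
top outer_collar [0.6297 0.19   0.217 ] 0.53 [243. 156.]
top caddy [ 0.4074 -0.4592  0.001 ] 0.87 [459. 234.]
top caddy [ 0.274  -0.2341 -0.0028] 0.77 [388. 277.]
top caddy [ 0.5869 -0.1926  0.0047] 0.71 [373. 178.]
scene inner_knob [0.6306 0.1842 0.2564] 0.61 [377. 198.]
scene outer_collar [0.4922 0.425  0.0146] 0.94 [481. 281.]
scene outer_collar [0.6303 0.1856 0.2301] 0.78 [377. 208.]
scene outer_collar [0.3053 0.2335 0.0198] 0.74 [433. 215.]
scene lever_pad [ 0.1853 -0.2832  0.0773] 0.41 [316. 142.]
scene caddy [ 0.4125 -0.4632  0.0007] 0.96 [243. 171.]
scene caddy [ 0.587  -0.1942  0.0029] 0.59 [268. 219.]
top outer_collar [0.308  0.2363 0.0196] 0.76 [238. 269.]
top outer_collar [0.4953 0.4283 0.0156] 0.73 [177. 209.]
top outer_collar [0.6303 0.1899 0.2389] 0.69 [242. 154.]
top caddy [ 0.2724 -0.232   0.0003] 0.92 [388. 278.]
top caddy [ 0.5855 -0.191   0.0078] 0.83 [373. 179.]
wrist inner_knob [0.6261 0.1814 0.2621] 0.6 [317. 258.]
t 12.18 pos [0.6281 0.1882 0.2516] rot [ 3.142  0.    -2.67 ] F [-0.4  0.2 -2.2] w 0.0208
shift cm [ 21.17 -32.22  -0.84] turn [0. 0. 0.]
```

View pics/w4.png

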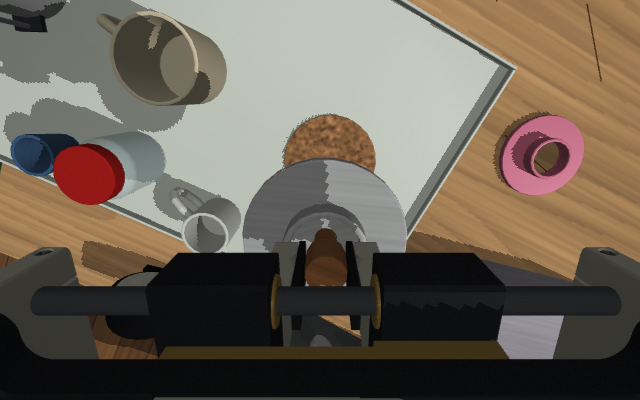

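The wrist picture shows both lids held by the knob at (327,258), with the bare coaster at (330,140). I travel high above the open flap to the caddy.

>>> {"fn": "move_arm", "kwargs": {
  "commands": [
    {"ax": 0, "ay": 0, "az": 0, "x": 0, "y": 0, "z": -5, "grip": 1},
    {"ax": 0, "ay": 0, "az": 0, "x": 2, "y": -3, "z": -5.5, "grip": 1},
    {"ax": 0, "ay": 0, "az": 0, "x": 5, "y": -7, "z": -5.5, "grip": 1},
    {"ax": 0, "ay": 0, "az": 0, "x": 8, "y": -12, "z": -5.5, "grip": 1},
    {"ax": 0, "ay": 0, "az": 0, "x": 11, "y": -17, "z": -5.5, "grip": 1},
    {"ax": 0, "ay": 0, "az": 0, "x": 14, "y": -22, "z": -5.5, "grip": 1},
    {"ax": 0, "ay": 0, "az": 0, "x": 17, "y": -26, "z": -5.5, "grip": 1},
    {"ax": 0, "ay": 0, "az": 0, "x": 19, "y": -29, "z": -5.5, "grip": 1},
    {"ax": 0, "ay": 0, "az": 0, "x": 20.5, "y": -31.3, "z": -5.5, "grip": 1},
    {"ax": 0, "ay": 0, "az": 0, "x": 21.2, "y": -32.2, "z": -5.5, "grip": 1},
    {"ax": 0, "ay": 0, "az": 0, "x": 21.2, "y": -32.2, "z": -5.5, "grip": 1},
    {"ax": 0, "ay": 0, "az": 0, "x": 21.2, "y": -32.2, "z": -5.5, "grip": 1}
  ]
}}

```text
time_s: 13.68
position: [0.5858, -0.1942, 0.3066]
tcp_rot: [3.141, 0.0, -2.669]
force: [-0.4, 1.2, -1.7]
grip_width: 0.0208
```

Run:
```python
from h import *
im=see("scene",[]);cv2.imwrite("pics/s3.png",cv2.resize(im["color"][60:260,180:380,::-1],None,fx=3,fy=3,interpolation=cv2.INTER_CUBIC))
Z=np.array(bot.read_state()["position"])
A={}
for i in range(6):
  for c in ["scene","top"]:
    bot.read_camera(c)
    for n in ["inner_knob","outer_collar","inner_flange","caddy"]:
        for d in bot.place_of(c,n):
            p=np.array(d["point"])
            if d["confidence"]>.3 and np.hypot(*(p-[.586,-.195,0])[:2])<.02 and (p[2]>.15)==(n!="caddy"): A.setdefault((c,n),[]).append(p)
for k,v in A.items(): print(k,len(v),np.mean(v,0).round(4),np.std(v,0).round(4))
go(.586,-.195,.26,-2.67)
```

```text
('scene', 'inner_knob') 5 [ 0.5876 -0.1961  0.314 ] [0.0007 0.0014 0.0011]
('scene', 'outer_collar') 6 [ 0.5882 -0.1934  0.2875] [0.0014 0.0015 0.0013]
('scene', 'inner_flange') 6 [ 0.5825 -0.1943  0.2767] [0.0016 0.0013 0.0015]
('scene', 'caddy') 6 [ 0.5867 -0.1962  0.0024] [0.0012 0.0018 0.0011]
('top', 'outer_collar') 5 [ 0.5868 -0.192   0.2924] [0.0007 0.0023 0.0005]
('top', 'caddy') 6 [ 0.5869 -0.1932  0.0055] [0.0011 0.0016 0.0015]
t 16.73 pos [ 0.5856 -0.1949  0.3066] rot [ 3.142  0.    -2.67 ] F [-0.3  0.6 -2.5] w 0.0209
shift cm [-0.03 -0.02  4.66] turn [0. 0. 0.]
```

View pics/s3.png

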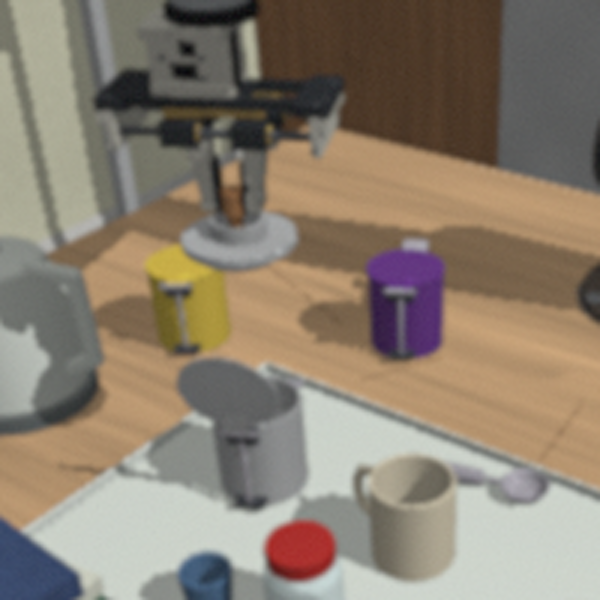

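The crop shows the cover fully open, leaning back at (225,390), and the pair level above the caddy. Their offsets in each camera agree to about 1 mm, so I lower to just above the rim.

>>> {"fn": "move_arm", "kwargs": {
  "commands": [
    {"ax": 0, "ay": 0, "az": 0, "x": 0, "y": -0.05, "z": 4, "grip": 1},
    {"ax": 0, "ay": 0, "az": 0, "x": 0, "y": -0.05, "z": 8, "grip": 1},
    {"ax": 0, "ay": 0, "az": 0, "x": 0, "y": -0.05, "z": 11, "grip": 1},
    {"ax": 0, "ay": 0, "az": 0, "x": 0, "y": -0.05, "z": 13.5, "grip": 1},
    {"ax": 0, "ay": 0, "az": 0, "x": 0, "y": -0.05, "z": 15, "grip": 1},
    {"ax": 0, "ay": 0, "az": 0, "x": 0, "y": -0.05, "z": 15.3, "grip": 1},
    {"ax": 0, "ay": 0, "az": 0, "x": 0, "y": -0.05, "z": 15.3, "grip": 1}
  ]
}}

```text
time_s: 17.6
position: [0.5863, -0.1955, 0.1543]
tcp_rot: [-3.141, 0.001, -2.67]
force: [-0.3, -0.5, -0.7]
grip_width: 0.0211
```

>>> {"fn": "move_arm", "kwargs": {
  "commands": [
    {"ax": 0, "ay": 0, "az": 0, "x": 0, "y": 0, "z": 0.2, "grip": 1},
    {"ax": 0, "ay": 0, "az": 0, "x": 0, "y": 0, "z": 0.4, "grip": 1},
    {"ax": 0, "ay": 0, "az": 0, "x": 0, "y": 0, "z": 0.6, "grip": 1},
    {"ax": 0, "ay": 0, "az": 0, "x": 0, "y": 0, "z": 0.8, "grip": 1},
    {"ax": 0, "ay": 0, "az": 0, "x": 0, "y": 0, "z": 0.9, "grip": 1},
    {"ax": 0, "ay": 0, "az": 0, "x": 0, "y": 0, "z": 0.9, "grip": 1}
  ]
}}

```text
time_s: 18.35
position: [0.5858, -0.1954, 0.1444]
tcp_rot: [3.142, -0.0, -2.67]
force: [-0.1, -0.3, -2.3]
grip_width: 0.0213
```

>>> {"fn": "move_arm", "kwargs": {
  "commands": [
    {"ax": 0, "ay": 0, "az": 0, "x": 0, "y": 0, "z": 0.15, "grip": 1},
    {"ax": 0, "ay": 0, "az": 0, "x": 0, "y": 0, "z": 0.3, "grip": 1},
    {"ax": 0, "ay": 0, "az": 0, "x": 0, "y": 0, "z": 0.45, "grip": 1},
    {"ax": 0, "ay": 0, "az": 0, "x": 0, "y": 0, "z": 0.6, "grip": 1},
    {"ax": 0, "ay": 0, "az": 0, "x": 0, "y": 0, "z": 0.6, "grip": 1}
  ]
}}

```text
time_s: 18.98
position: [0.5858, -0.1954, 0.1384]
tcp_rot: [3.141, -0.0, -2.67]
force: [0.7, -0.1, -1.6]
grip_width: 0.0213
```

>>> {"fn": "move_arm", "kwargs": {
  "commands": [
    {"ax": 0, "ay": 0, "az": 0, "x": 0, "y": 0, "z": 0.1, "grip": 1},
    {"ax": 0, "ay": 0, "az": 0, "x": 0, "y": 0, "z": 0.2, "grip": 1},
    {"ax": 0, "ay": 0, "az": 0, "x": 0, "y": 0, "z": 0.25, "grip": 1},
    {"ax": 0, "ay": 0, "az": 0, "x": 0, "y": 0, "z": 0.25, "grip": 1}
  ]
}}

```text
time_s: 19.48
position: [0.5858, -0.1954, 0.136]
tcp_rot: [3.142, -0.0, -2.67]
force: [-1.2, 0.7, -2.4]
grip_width: 0.0215
```

>>> {"fn": "move_arm", "kwargs": {
  "commands": [
    {"ax": 0, "ay": 0, "az": 0, "x": 0, "y": 0, "z": 0.1, "grip": 1},
    {"ax": 0, "ay": 0, "az": 0, "x": 0, "y": 0, "z": 0.1, "grip": 1}
  ]
}}

```text
time_s: 19.73
position: [0.586, -0.1954, 0.1353]
tcp_rot: [-3.141, 0.0, -2.67]
force: [-0.7, 1.3, -1.1]
grip_width: 0.0216
```

>>> {"fn": "move_arm", "kwargs": {
  "commands": [
    {"ax": 0, "ay": 0, "az": 0, "x": 0, "y": 0, "z": 0.1, "grip": 1},
    {"ax": 0, "ay": 0, "az": 0, "x": 0, "y": 0, "z": 0.1, "grip": 1}
  ]
}}

```text
time_s: 19.98
position: [0.5861, -0.1955, 0.135]
tcp_rot: [-3.141, 0.001, -2.67]
force: [-2.1, 0.9, 5.0]
grip_width: 0.0213
```

>>> {"fn": "move_arm", "kwargs": {
  "commands": [
    {"ax": 0, "ay": 0, "az": 0, "x": 0, "y": 0, "z": 0.1, "grip": 1},
    {"ax": 0, "ay": 0, "az": 0, "x": 0, "y": 0, "z": 0.1, "grip": 1}
  ]
}}

```text
time_s: 20.23
position: [0.5862, -0.1956, 0.1349]
tcp_rot: [-3.14, 0.001, -2.669]
force: [-4.0, 2.2, 10.0]
grip_width: 0.0211
```

Contact began at the expected height (TCP 0.135), so the lid is seated. I ease the push and let go.

>>> {"fn": "move_arm", "kwargs": {
  "commands": [
    {"ax": 0, "ay": 0, "az": 0, "x": 0, "y": 0, "z": -0.15, "grip": 1},
    {"ax": 0, "ay": 0, "az": 0, "x": 0, "y": 0, "z": -0.15, "grip": 0.2},
    {"ax": 0, "ay": 0, "az": 0, "x": 0, "y": 0, "z": -0.15, "grip": -1},
    {"ax": 0, "ay": 0, "az": 0, "x": 0, "y": 0, "z": -0.15, "grip": -1},
    {"ax": 0, "ay": 0, "az": 0, "x": 0, "y": 0, "z": -0.15, "grip": -1},
    {"ax": 0, "ay": 0, "az": 0, "x": 0, "y": 0, "z": -0.15, "grip": -1},
    {"ax": 0, "ay": 0, "az": 0, "x": 0, "y": 0, "z": -0.15, "grip": -1}
  ]
}}

```text
time_s: 21.1
position: [0.5858, -0.1954, 0.1345]
tcp_rot: [3.142, -0.0, -2.67]
force: [0.3, -0.0, 0.4]
grip_width: 0.0759
```

Run:
```python
from h import *
A={}
for i in range(4):
  for c in ["scene","top","wrist"]:
    im=see(c,[])
    if i==0 and c=="scene": cv2.imwrite("pics/s4.png",cv2.resize(im["color"][130:250,200:340,::-1],None,fx=5,fy=5,interpolation=cv2.INTER_CUBIC))
    for n in ["inner_knob","outer_collar","inner_flange","caddy"]:
        for d in bot.place_of(c,n):
            p=np.array(d["point"])
            if d["confidence"]>.3 and np.hypot(*(p-[.586,-.195,0])[:2])<.02: A.setdefault((c,n),[]).append(p)
for k,v in A.items(): print(k,len(v),np.mean(v,0).round(4),np.std(v,0).round(4))
go(.586,-.195,.1155,-2.67)
```

```text
('scene', 'inner_knob') 4 [ 0.5881 -0.1974  0.143 ] [0.0015 0.0014 0.0005]
('scene', 'outer_collar') 4 [ 0.5847 -0.1949  0.0878] [0.0018 0.0015 0.0501]
('scene', 'inner_flange') 4 [ 0.5835 -0.1943  0.1061] [0.0021 0.0008 0.0013]
('scene', 'caddy') 4 [ 0.5856 -0.1975  0.0028] [0.0001 0.0017 0.0011]
('top', 'inner_knob') 4 [ 0.5873 -0.1938  0.1452] [0.0012 0.0016 0.001 ]
('top', 'outer_collar') 6 [ 0.5866 -0.1933  0.122 ] [0.0014 0.0018 0.0121]
('top', 'inner_flange') 4 [ 0.5862 -0.1946  0.1034] [0.0013 0.001  0.0019]
('wrist', 'inner_knob') 5 [ 0.5841 -0.2003  0.1349] [0.0009 0.0037 0.0169]
('wrist', 'inner_flange') 3 [ 0.5875 -0.1965  0.0998] [0.001  0.0008 0.0001]
('top', 'caddy') 1 [ 0.5844 -0.1938  0.1459] [0. 0. 0.]
t 24.1 pos [ 0.5858 -0.1954  0.1346] rot [ 3.142  0.    -2.67 ] F [ 0.5 -0.2  0.8] w 0.0875
shift cm [-0.03  0.03  1.91] turn [0. 0. 0.]
```

View pics/s4.png

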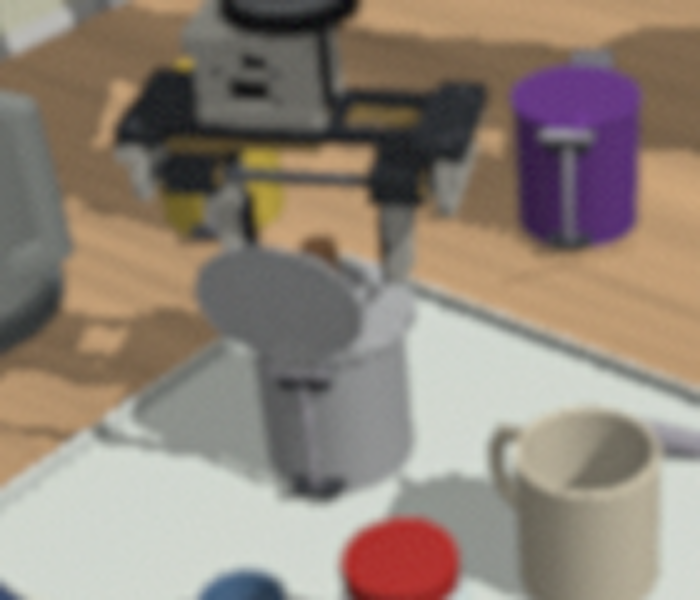

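The crop shows the flange down on the rim and the knob at (318,250). I lower the open fingers around the collar and close gently.

>>> {"fn": "move_arm", "kwargs": {
  "commands": [
    {"ax": 0, "ay": 0, "az": 0, "x": 0, "y": 0, "z": 0.6, "grip": -1},
    {"ax": 0, "ay": 0, "az": 0, "x": 0, "y": 0, "z": 1.2, "grip": -1},
    {"ax": 0, "ay": 0, "az": 0, "x": 0, "y": 0, "z": 1.6, "grip": -1},
    {"ax": 0, "ay": 0, "az": 0, "x": 0, "y": 0, "z": 1.8, "grip": -1},
    {"ax": 0, "ay": 0, "az": 0, "x": 0, "y": 0, "z": 1.8, "grip": -1},
    {"ax": 0, "ay": 0, "az": 0, "x": 0, "y": 0, "z": 1.8, "grip": -0.3},
    {"ax": 0, "ay": 0, "az": 0, "x": 0, "y": 0, "z": 1.8, "grip": -0.2},
    {"ax": 0, "ay": 0, "az": 0, "x": 0, "y": 0, "z": 1.8, "grip": -0.15},
    {"ax": 0, "ay": 0, "az": 0, "x": 0, "y": 0, "z": 1.8, "grip": 0.2},
    {"ax": 0, "ay": 0, "az": 0, "x": 0, "y": 0, "z": 1.8, "grip": 1},
    {"ax": 0, "ay": 0, "az": 0, "x": 0, "y": 0, "z": 1.8, "grip": 1},
    {"ax": 0, "ay": 0, "az": 0, "x": 0, "y": 0, "z": 1.8, "grip": 1}
  ],
  "force": 20
}}

```text
time_s: 25.6
position: [0.5858, -0.1953, 0.1166]
tcp_rot: [3.141, -0.0, -2.67]
force: [-1.1, 0.9, 1.5]
grip_width: 0.0496
```

>>> {"fn": "move_arm", "kwargs": {
  "commands": [
    {"ax": 0, "ay": 0, "az": 0, "x": 0, "y": 0, "z": -0.2, "grip": 1},
    {"ax": 0, "ay": 0, "az": 0, "x": 0, "y": 0, "z": -0.6, "grip": 1},
    {"ax": 0, "ay": 0, "az": 0, "x": 0, "y": 0, "z": -1.2, "grip": 1},
    {"ax": 0, "ay": 0, "az": 0, "x": 0, "y": 0, "z": -2, "grip": 1},
    {"ax": 0, "ay": 0, "az": 0, "x": 0, "y": 0, "z": -3, "grip": 1},
    {"ax": 0, "ay": 0, "az": 0, "x": 0, "y": 0, "z": -4.2, "grip": 1},
    {"ax": 0, "ay": 0, "az": 0, "x": 0, "y": 0, "z": -5.6, "grip": 1},
    {"ax": 0, "ay": 0, "az": 0, "x": 0, "y": 0, "z": -7, "grip": 1},
    {"ax": 0, "ay": 0, "az": 0, "x": 0, "y": 0, "z": -8.2, "grip": 1},
    {"ax": 0, "ay": 0, "az": 0, "x": 0, "y": 0, "z": -9, "grip": 1},
    {"ax": 0, "ay": 0, "az": 0, "x": 0, "y": 0, "z": -9, "grip": 1},
    {"ax": 0, "ay": 0, "az": 0, "x": 0, "y": 0, "z": -9, "grip": 1}
  ]
}}

```text
time_s: 27.1
position: [0.5855, -0.1953, 0.206]
tcp_rot: [3.141, -0.001, -2.67]
force: [0.7, 0.4, -1.4]
grip_width: 0.0498
```

Run:
```python
from h import *
for i in range(2):
    for c in ["scene","top","wrist"]:
        im=see(c,["inner_knob","outer_collar","inner_flange","lever_pad"])
        if c=="scene" and i==0: cv2.imwrite("pics/s5.png",cv2.resize(im["color"][110:250,200:360,::-1],None,fx=4.2,fy=4.2,interpolation=cv2.INTER_CUBIC))
go(.586,-.195,.2066,-2.67)
```

```text
scene inner_knob [ 0.5889 -0.1949  0.145 ] 0.46 [262. 181.]
scene outer_collar [0.4921 0.4213 0.0156] 0.97 [480. 280.]
scene outer_collar [ 0.586  -0.1955  0.2078] 0.59 [261. 162.]
scene outer_collar [0.3028 0.2314 0.0194] 0.58 [433. 214.]
scene inner_flange [ 0.5825 -0.1928  0.1021] 0.7 [266. 193.]
scene lever_pad [ 0.1823 -0.2827  0.077 ] 0.39 [317. 141.]
top inner_knob [ 0.5879 -0.1966  0.2097] 0.56 [383. 169.]
top inner_knob [0.7532 0.0915 0.0076] 0.4 [284. 128.]
top outer_collar [0.3077 0.2344 0.0198] 0.81 [238. 269.]
top outer_collar [0.4916 0.4283 0.0173] 0.6 [177. 210.]
top outer_collar [ 0.5868 -0.1953  0.2103] 0.49 [382. 170.]
top lever_pad [ 0.1814 -0.2863  0.0807] 0.65 [410. 311.]
top lever_pad [ 0.4944 -0.2434  0.0536] 0.57 [392. 206.]
top lever_pad [ 0.7591 -0.1095  0.0055] 0.57 [346. 125.]
top lever_pad [ 0.3244 -0.52    0.07  ] 0.56 [486. 261.]
wrist inner_flange [ 0.5968 -0.0031  0.0062] 0.32 [461. 251.]
wrist lever_pad [ 0.488  -0.2398  0.0529] 0.87 [332.  70.]
scene inner_knob [ 0.5872 -0.1956  0.1445] 0.61 [263. 181.]
scene outer_collar [0.4908 0.423  0.0153] 0.98
[... 288 characters left out ...]
 -1.200e-03  3.000e-04] 0.46 [339. 223.]
scene lever_pad [ 0.1814 -0.284   0.0754] 0.56 [317. 142.]
top inner_knob [ 0.7572 -0.1086  0.0042] 0.7 [346. 126.]
top outer_collar [0.3069 0.2352 0.0192] 0.98 [238. 269.]
top outer_collar [0.4965 0.4265 0.0161] 0.78 [178. 209.]
top outer_collar [ 0.5904 -0.1943  0.2095] 0.68 [382. 169.]
top lever_pad [ 0.4941 -0.2449  0.0521] 0.63 [393. 206.]
top lever_pad [ 0.3234 -0.523   0.0716] 0.58 [488. 262.]
top lever_pad [ 0.1821 -0.2834  0.0812] 0.49 [409. 311.]
wrist lever_pad [ 0.4895 -0.2422  0.0539] 0.69 [329.  71.]
t 28.6 pos [ 0.5858 -0.1954  0.2065] rot [ 3.142 -0.    -2.67 ] F [ 0.4  0.  -1.8] w 0.0498
shift cm [-0.03  0.03 -0.01] turn [ 0. -0.  0.]
```

View pics/s5.png

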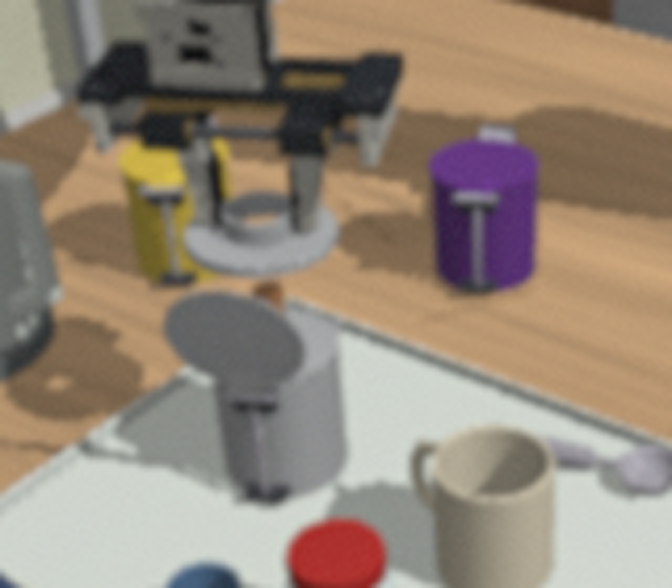

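The crop shows the outer lid held level at (262,240), well clear of the knob at (268,292), which stays seated in the caddy. Handing in.

```bash
python3 -c "
from plant import bot
print(bot.job_done())"
```

```text
the job is handed in; nothing more can be done
None
```

The job is done and was handed in at about 28.6 s of the 64 s allowed; no verdict was reported.

- **Lever:** I pressed it until the detent took it. It stayed down by itself, with the pad at about z 0.05 m against 0.083 m before, and the cover is open.
- **Seating the pair:** I carried both lids by the knob and lowered them until contact at the expected height. I pushed to about 10 N to seat the inner lid, eased off and let go.
- **Lifting the outer lid:** I gripped its collar (opening 49.8 mm) and raised it 9 cm straight up. It is held level, with its skirt end at about z 0.19 m and the knob's top at about 0.156 m.

**Last checks:** the scene camera puts the inner knob at about z 0.145 m, against 0.142 to 0.143 m expected when seated, so within the 4 mm accuracy. Only some bystanders were in view in the last picture; I saw none moved but did not measure their positions.

**Failed or disagreed:**
- My first move call was refused because fields were missing.
- The silhouette fits of the lids were poor (misfit 0.2 to 0.4), so I relied mostly on the averaged network positions.
- Some network reports were plainly wrong. The top camera once placed the knob at z 0.21 m, which was the lifted collar.

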